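Line up reagent bottles against a sprung stop with a straightedge

TASK

Pick up the aluminium straightedge by its black grip and, touching the bottles with nothing but its long front edge, push the four blue-capped bottles on the grey plate together into one straight row, all flush against the blue sprung stop rail. Press the row evenly until you feel the rail just start to give and keep that up for about half a second, gently, never driving the rail hard back; then draw the straightedge back a couple of centimetres clear of the bottles, set it down flat and let go. Leave every bottle standing and do not disturb the timer or the tall bottle on the bench.

Things in the scene. Friction and masses are not known exactly. Their poses are not given: they have to be found in the camera images.
- straightedge: Loose aluminium straightedge, 0.25 kg: flat base 36 (x) x 230 (y) x 6 mm with an upright blade, 5 mm thick, 34 mm high, along its front (+x); the blade's flat front face at x = +18 mm pushes. Origin: centre of the underside; y along the length, z up. Starts flat on the bench left of the plate, y axis roughly along world -x (within 0.3 rad): a quarter turn clockwise from above faces it to the stop
- grip (a point): Centre of the top of the straightedge's square black grip, 64 mm above its underside, at its x = -5 mm, y = 0. The grip is 24 (x) x 28 (y) mm. Take it from above across the 28 mm, fingers closing along the length (else one meets the blade). Fingertips 25 mm above the underside clear the base. Slide 1 to 3 mm above the plate.
- station: Fixed grey plate 200 (x) x 300 (y) x 6 mm, top 6 mm above the bench. Origin: centre of its underside; +x points from the open side (towards the robot) to the stop rail at the far side; turned up to 0.25 rad. It bears only bottles, stop rail and two 36 mm high blocks behind it. Upward force felt while pressing means the edge rubs down on bottles or plate, taking push off the rail
- stop_rail: Blue rail on the plate, 10 (x) x 250 (y) mm, top 38 mm above the plate. Origin: on the plate's top below the middle of its front face (facing -x); x as the plate's. Sprung along +x: it stays put up to 4 N in all, then gives 1 mm per further 16 N to a hard end at 3 mm. 'Starts to give' is over 5 N; over 12 N is too hard. A touching bottle's axis is at x = -12.5 mm
- bottle_1: Small white reagent bottle with a blue cap, 25 mm diameter, 64 mm tall, about 30 g, standing on the station's plate. Origin: centre of its underside, z up.
- bottle_2: Small white reagent bottle with a blue cap, 25 mm diameter, 64 mm tall, about 30 g, standing on the station's plate. Origin: centre of its underside, z up.
- bottle_3: Small white reagent bottle with a blue cap, 25 mm diameter, 64 mm tall, about 30 g, standing on the station's plate. Origin: centre of its underside, z up.
- bottle_4: Small white reagent bottle with a blue cap, 25 mm diameter, 64 mm tall, about 30 g, standing on the station's plate. Origin: centre of its underside, z up.
- timer: White bench timer, 42 x 70 x 64 mm, loose on the bench to the right of the plate near the robot; to be left alone. Origin: centre of its underside.
- alcohol: White bottle with blue band and blue spout, 62 mm diameter, 150 mm tall, loose on the bench to the right of the plate; to be left alone. Origin: centre of its underside.
There are look-alikes about, which are no part of the job. Leave any yellow look-alike of the bottle_4 alone.

How it is judged (in metres and radians):
On the way, in this order (a step that is already met when the one before it is completed fails the run):
1. the straightedge is brought over the plate, facing the rail, in front of all the bottles (horizontal distance between straightedge and station below 0.13 m and angle between the x axis of straightedge and the x axis of station, either way round below 0.3 rad and x of each of bottle_1, bottle_2, bottle_3, bottle_4 in the frame of straightedge above 0.02 m), for 0.1 s.
2. the whole row is flush (within 3 mm) against the stop rail and pressed on it with over 5 N, with the straightedge (x of each of bottle_1, bottle_2, bottle_3, bottle_4 in the frame of stop_rail above -0.0155 m and contact force between stop_rail and anything else above 5 N and (contact force between straightedge and bottle_1 above 0.5 N or contact force between straightedge and bottle_2 above 0.5 N or contact force between straightedge and bottle_3 above 0.5 N or contact force between straightedge and bottle_4 above 0.5 N)), for 0.3 s.
At the end, for the whole second after the job is handed in: All four bottles stand at rest along the stop rail, each within 3 mm of touching its front face; the straightedge lies flat and at rest, its front edge at least 10 mm clear of every bottle (or its centre over 24 cm from the plate's) (x of bottle_1 in the frame of stop_rail between -0.0155 and -0.009 m and x of bottle_2 in the frame of stop_rail between -0.0155 and -0.009 m and x of bottle_3 in the frame of stop_rail between -0.0155 and -0.009 m and x of bottle_4 in the frame of stop_rail between -0.0155 and -0.009 m and y of bottle_1 in the frame of stop_rail between -0.12 and 0.12 m and angle between each of bottle_1, bottle_2, bottle_3, bottle_4's own z axis and vertical below 0.08 rad and linear speed of each of bottle_1, bottle_2, bottle_3, bottle_4, straightedge below 0.02 m/s and y of bottle_2 in the frame of stop_rail between -0.12 and 0.12 m and y of bottle_3 in the frame of stop_rail between -0.12 and 0.12 m and y of bottle_4 in the frame of stop_rail between -0.12 and 0.12 m and (x of each of bottle_1, bottle_2, bottle_3, bottle_4 in the frame of straightedge above 0.0405 m or horizontal distance between straightedge and station above 0.24 m) and angle between straightedge's own z axis and vertical below 0.05 rad and height (world z) of straightedge below 0.01 m).
It fails at once if the stop rail is pushed with more than 12 N (contact force between stop_rail and anything else above 12 N).
It fails at once if the gripper or arm touches a bottle (contact force between any of the fingers, the arm and bottle_1 above 0.5 N or contact force between any of the fingers, the arm and bottle_2 above 0.5 N or contact force between any of the fingers, the arm and bottle_3 above 0.5 N or contact force between any of the fingers, the arm and bottle_4 above 0.5 N).
It fails at once if the gripper or arm touches the stop rail (contact force between any of the fingers, the arm and stop_rail above 0.5 N).
It fails at once if a bottle is tipped over (angle between any of bottle_1, bottle_2, bottle_3, bottle_4's own z axis and vertical above 0.6 rad).
It fails at once if the timer or the tall bottle is disturbed (distance of any of timer, alcohol from where it was at the start of the episode above 0.02 m).
It also fails if it takes over 64 s, if anything falls off the work surface, if the arm or the gripper's body presses on something with over 40 N, if the wrist force passes 120 N, or if a joint passes its speed limit or range.

ROBOT

A 6-joint arm with a two-finger parallel gripper is mounted at the origin on a cart in front of the work surface, level with it; the furniture and walls round the work are solid. World frame = base frame: x ahead of the robot, y to its left, z up, the work surface at z = 0. Lengths are in m, angles in degrees, forces in N, time in s.
With the tool pointing down it reaches from about 0.35 to 0.875 m from the base axis. Payload 4.2 kg.
Tool frame: the origin (TCP) lies midway between the tips of the shut fingers; the grasp point (between the pads) lies 19 mm behind it; z points along the fingers, y is the line along which they close (so a half turn about z gives the same grasp; the last joint's range is limited). The gripper opens to 87 mm and grips with 3 to 60 N. Pads are 19 mm wide; open, the fingers measure 117 mm over their backs; the gripper's body (75 mm by 190 mm) begins 51 mm behind the grasp point.
Start: joints at [-48.896, 22.042, 0.453, 0, -68.411, -14.817], TCP at [0.277, -0.56, 0.223] pointing down, gripper open.
Joint ranges: [-179.83, 179.83], [-69.29, 118.12], [-61.27, 80.66], [-181.25, 117.63], [-171.15, -9.14], [-177.46, 177.46]. Speed limits (degrees/s): [159.86, 159.86, 180, 180, 180, 180].

INTERFACE

Orientations are given as a 3x3 rotation matrix whose columns are the frame's x, y, z axes.
In Python, from station import sense, capture, finish_job, silhouettes, landmark_of gives the robot as it stands.
- The arm moves only by the tool step_arm, never from a script. Its arguments are lists of equal length, an entry for each row: "linear": the shift along the tool's x, y, z in mm, a list of three; "delta_rot": the turn, a rotation vector about the tool's x, y, z in rad, a list of three; "grip": the finger opening in mm, from 0 to 87. A call has 1 to 10 rows; each row shifts and turns the commanded pose from where the row before left it, along the tool's axes as they then stand; what a row does not reach is not made up. A row lasts 1/8 s, in which the tool goes at most 62.5 mm and 10.7 degrees, less where a joint would pass 70% of its speed; a pose out of reach is approached as far as the arm can. A call with a gripper value outside its range is refused whole. The fingers move at their own pace and stop on an object; the grip force is fixed at half the most. Time passes only in rows, so rows that do not move let the fingers close. It gives the time, the measured TCP pose, the force, the opening and the grip force at its end, in the units of the state.
- sense(): the state, without advancing time (a new reading comes with each control period).
- capture(name): name is "scene" or "top" or "wrist"; returns a dict with "img" (384x512x3 uint8, red, green, blue), "fx", "fy", "cx", "cy" (pixels), "world_to_cam" (4x4, takes a point from world to camera coordinates); the wrist camera has in their place "mount" (4x4, takes a point from camera to tool coordinates, whose origin is the TCP and whose axes are the flange's). Camera axes: x right, y up, looking along -z (the intrinsics and any distortion apply to the point x, -y, -z); pixel columns grow to the right and rows downward; lengths in m; the calibration is good to about 2 mm. A picture is of the moment at which its call begins: read the wrist's pose just before it. There is no depth.
- finish_job(): hands the job in; it is judged then, once.
Trained networks look in the newest picture that a camera, given by its name, has taken for a name from the list of things; names that differ only in an ending like _2 or _b are one class to them, and where a whole thing is asked for, a point or a joint stands for the part that bears it (a point fixed in the world has none). Each returns a list of dicts, best first, with "score" (0 to 1); they miss things now and then, are a little off and sometimes report something else, mostly with a low value. They report only what shows in the picture. A call takes as long as a camera call. They do not tell look-alikes from the thing itself.
- silhouettes(camera, label): "mask" (384x512 bool, what is visible of it) and "point" ([column, row] in pixels, amid what is visible of it).
- landmark_of(camera, label): "point" ([column, row] in pixels: a listed point, or the origin of a listed thing).
The state is a dict: "time_s": time; "joints": joint angles; "joint_velocities": joint speeds; "effort": joint torques, N m; "tcp_pos": TCP position; "ee_rot": TCP orientation; "wrist_force": force on the tool from outside, world axes, zero at the start; "moment": the same for the moment, N m; "gripper_width": opening from 0.0 (shut) to 1.0 (fully open); "gripper_force": force on a finger pad.
Only numpy, scipy, OpenCV 4.12 (cv2) and the standard library are available. Lean on these libraries where they do the work, as an engineer would, in place of code of your own. Each camera call takes 0.05 s, during which the arm holds its last target. There are 200 camera calls.

## Working session

There is one attempt and no reset: what is moved stays moved. The work goes in short steps, Python scripts to look and compute and a tool call to move; the robot and the scene stay as the last step left them, time stands still between calls to the robot, and variables do not carry over. Pictures are saved under pics/ and viewed, at most 10 in all, crops included, and the job is handed in when it is done.

Besides the shell and the picture viewer there is one more tool, called as a command line: name --argument value ..., lists and objects as JSON in quotes. step_arm: Moves the arm, as the interface text tells. Its arguments: {"type":"object","properties":{"linear":{"type":"array"},"delta_rot":{"type":"array"},"grip":{"type":"array"}},"required":["linear","delta_rot","grip"]}

```bash
mkdir -p pics
cat > h.py <<'E'
import numpy as np, cv2
from station import *
def ray(c,p):
    d=np.array([(p[0]-c['cx'])/c['fx'],-(p[1]-c['cy'])/c['fy'],-1.])
    T=np.linalg.inv(c['world_to_cam']); return T[:3,3],T[:3,:3]@d
def at(c,p,z):
    o,d=ray(c,p); return o+d*(z-o[2])/d[2]
def save(img,n): cv2.imwrite('pics/'+n,img[:,:,::-1])
E
python3 - <<'E'
from h import *
s=sense();print(s['time_s'],s['tcp_pos'],s['ee_rot'],s['wrist_force'])
ims=[]
Z=dict(straightedge=0,grip=.064,station=0,stop_rail=.006,bottle_1=.006,timer=0,alcohol=0)
for cam in('top','scene'):
    c=capture(cam);ims.append(c['img']);print(cam,{k:(np.round(v,3).tolist() if k=='world_to_cam' else v) for k,v in c.items() if k!='img'})
    for l,z in Z.items():
        for r in landmark_of(cam,l): print(l,round(r['score'],2),np.round(r['point']),np.round(at(c,r['point'],z),4)[:2])
save(ims[0],'top.png');save(ims[1],'scene.png')
E
```

```text
0.0 [ 0.2765539  -0.55982583  0.22146079] [[-8.96663127e-01 -4.42712276e-01 -1.03773360e-03]
 [-4.42713483e-01  8.96661125e-01  1.89690334e-03]
 [ 9.07129810e-05  2.16030194e-03 -9.99997662e-01]] [-0.43343309  0.0434285  -0.0065236 ]
top {'fx': 431.82106320975396, 'fy': 431.82106320975396, 'cx': 255.95095460581916, 'cy': 187.37177567367885, 'world_to_cam': [[-0.02, -1.0, -0.014, 0.023], [0.985, -0.023, 0.169, -0.505], [-0.169, -0.011, 0.985, -1.033], [0.0, 0.0, 0.0, 1.0]]}
straightedge 0.96 [129. 200.] [0.487  0.3435]
straightedge 0.3 [245. 174.] [0.549  0.0411]
grip 0.71 [125. 201.] [0.475  0.3328]
station 0.65 [271. 172.] [ 0.5516 -0.0265]
stop_rail 0.69 [267. 152.] [ 0.6059 -0.0184]
bottle_1 0.68 [283. 159.] [ 0.5847 -0.0601]
bottle_1 0.62 [266. 183.] [ 0.5238 -0.0138]
bottle_1 0.54 [314. 238.] [ 0.3781 -0.1312]
bottle_1 0.51 [303. 168.] [ 0.5587 -0.111 ]
bottle_1 0.49 [270. 241.] [ 0.3727 -0.0207]
bottle_1 0.43 [246. 172.] [0.5525 0.039 ]
timer 0.94 [374. 229.] [ 0.398  -0.2843]
alcohol 0.93 [386. 173.] [ 0.5441 -0.3259]
scene {'fx': 397.5878511324451, 'fy': 397.5878511324451, 'cx': 261.4403469134181, 'cy': 193.2643775581069, 'world_to_cam': [[0.526, -0.85, 0.0, -0.283], [0.457, 0.283, 0.843, -0.314], [-0.717, -0.443, 0.538, -0.595], [0.0, 0.0, 0.0, 1.0]]}
straightedge 0.71 [142. 189.] [0.4896 0.3619]
straightedge 0.65 [284. 205.] [ 0.6304 -0.0129]
grip 0.69 [141. 171.] [0.4848 0.3462]
station 0.94 [279. 223.] [ 0.5536 -0.0412]
stop_rail 0.71 [284. 207.] [ 0.6143 -0.0228]
bottle_1 0.74 [263. 222.] [ 0.5284 -0.0104]
bottle_1 0.65 [250. 213.] [0.5439 0.0377]
bottle_1 0.65 [306. 229.] [ 0.5593 -0.1114]
bottle_1 0.57 [228. 262.] [ 0.3679 -0.0209]
bottle_1 0.56 [278. 284.] [ 0.3698 -0.1437]
timer 0.65 [356. 305.] [ 0.4055 -0.2934]
alcohol 0.74 [392. 260.] [ 0.5671 -0.3151]
alcohol 0.46 [289. 218.] [ 0.5831 -0.0528]
```

Run:
```python
import cv2
a=cv2.imread('pics/top.png')[110:280,70:430];cv2.imwrite('pics/topc.png',cv2.resize(a,None,fx=2.2,fy=2.2,interpolation=2))
```

```text
(no output)
```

View pics/topc.png

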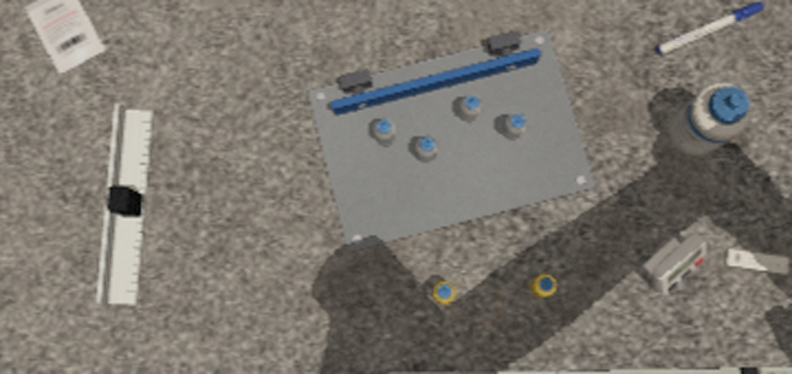

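View pics/scene.png

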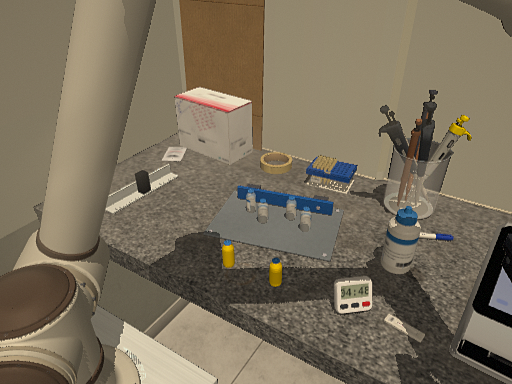

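Four blue-capped white bottles on the plate (top crop 384,128; 427,147; 470,105; 516,123) are the ones meant. The yellow ones on the bench at (445,290) and (544,285) are look-alikes. The straightedge is at (125,200), blade on its left side. Next I fit the geometry.

```bash
cat >> h.py <<'E'
from scipy.optimize import minimize
def proj(c,P):
    P=np.atleast_2d(P);q=P@c['world_to_cam'][:3,:3].T+c['world_to_cam'][:3,3]
    return np.c_[c['cx']+c['fx']*q[:,0]/-q[:,2],c['cy']-c['fy']*q[:,1]/-q[:,2]]
def boxpts(x0,x1,y0,y1,z0,z1): return np.array([[x,y,z] for x in(x0,x1) for y in(y0,y1) for z in(z0,z1)])
S=16
def render(c,boxes,x,y,a,z=0,sub=4):
    """anti-aliased silhouette of boxes at planar pose"""
    R=np.array([[np.cos(a),-np.sin(a),0],[np.sin(a),np.cos(a),0],[0,0,1]])
    m=np.zeros((384*sub,512*sub),np.uint8)
    for b in boxes:
        p=proj(c,boxpts(*b)@R.T+[x,y,z])
        h=cv2.convexHull((((p+.5)*sub-.5)*S).astype(np.int32).reshape(-1,1,2))
        cv2.fillConvexPoly(m,h,255,shift=4)
    return cv2.resize(m,(512,384),interpolation=cv2.INTER_AREA)/255.
def fit(views,boxes,x0,z=0):
    f=lambda v:sum(np.abs(render(c,boxes,v[0],v[1],v[2],z)-m).sum() for c,m in views)
    r=minimize(f,x0,method='Nelder-Mead',options=dict(initial_simplex=np.array([x0]*4)+np.vstack([np.zeros(3),np.diag([.01,.01,.08])]),xatol=1e-4,fatol=.5))
    return r.x,r.fun,sum(m.sum() for _,m in views)
EDGE=[(-.018,.018,-.115,.115,0,.006),(.013,.018,-.115,.115,.006,.04),(-.017,.007,-.014,.014,.006,.064)]
RAIL=[(0,.01,-.125,.125,0,.038)]
PLATE=[(-.1,.1,-.15,.15,0,.006)]
E
python3 - <<'E'
from h import *
V={}
def best(cam,l,p):
    r=[q for q in silhouettes(cam,l)]
    r.sort(key=lambda q:np.hypot(*(np.array(q['point'])-p)));return r[0]['mask'].astype(float)
for cam,pe,pr,ps in(('top',(129,200),(267,152),(271,172)),('scene',(142,189),(284,200),(279,223))):
    c=capture(cam)
    V[cam]=(c,best(cam,'straightedge',pe),best(cam,'stop_rail',pr),best(cam,'station',ps))
for sel in(['top'],['scene'],['top','scene']):
    print(sel,'edge',fit([(V[k][0],V[k][1]) for k in sel],EDGE,[.48,.335,1.57]))
    print('rail',fit([(V[k][0],V[k][2]) for k in sel],RAIL,[.61,-.02,.24],.006))
print(np.round(capture('wrist')['mount'],3).tolist())
E
```

```text
['top'] edge (array([0.47825711, 0.34348124, 1.51577804]), np.float64(137.08235294117645), np.float64(1603.0))
rail (array([ 0.60910442, -0.01999692,  0.24218906]), np.float64(185.278431372549), np.float64(567.0))
['scene'] edge (array([0.48076824, 0.34260248, 1.54460056]), np.float64(222.9294117647059), np.float64(1399.0))
rail (array([ 0.61262538, -0.01910321,  0.22185116]), np.float64(357.4980392156863), np.float64(1100.0))
['top', 'scene'] edge (array([0.47938128, 0.34323651, 1.5187914 ]), np.float64(380.92941176470583), np.float64(3002.0))
rail (array([ 0.61051857, -0.02000245,  0.2384467 ]), np.float64(581.9960784313726), np.float64(1667.0))
[[0.0, 0.958, 0.288, 0.079], [1.0, -0.0, -0.001, -0.0], [-0.001, 0.288, -0.958, -0.161], [0.0, 0.0, 0.0, 1.0]]
```

step_arm --linear '[[-36,45,0],[-36,45,0],[-36,45,0],[-36,45,0],[-36,45,0],[-36,45,0],[-36,45,0],[-36,45,0],[-36,45,0],[-36,45,0]]' --delta_rot '[[0,0,0],[0,0,0],[0,0,0],[0,0,0],[0,0,0],[0,0,0],[0,0,0],[0,0,0],[0,0,0],[0,0,0]]' --grip '[87,87,87,87,87,87,87,87,87,87]'

```text
time_s: 2.5
tcp_pos: [0.4004, 0.0045, 0.2231]
ee_rot: [[-0.896, -0.443, 0.002], [-0.443, 0.896, 0.001], [-0.002, -0.0, -1.0]]
wrist_force: [0.5, -0.5, 0.5]
gripper_width: 0.998
gripper_force: 0.0
```

step_arm --linear '[[-36,45,0],[-36,45,0],[-36,45,0],[-36,45,0],[-36,45,0],[-36,45,0],[0,0,0],[0,0,0],[0,0,0],[0,0,0]]' --delta_rot '[[0,0,0],[0,0,0],[0,0,0],[0,0,0],[0,0,0],[0,0,0],[0,0,-0.177],[0,0,-0.177],[0,0,-0.177],[0,0,-0.177]]' --grip '[87,87,87,87,87,87,87,87,87,87]'

```text
time_s: 3.75
tcp_pos: [0.4744, 0.3404, 0.2225]
ee_rot: [[-0.388, -0.922, -0.0], [-0.922, 0.388, -0.0], [0.0, 0.0, -1.0]]
wrist_force: [0.6, -0.0, -0.1]
gripper_width: 0.995
gripper_force: 0.0
```

step_arm --linear '[[0,0,0],[0,0,0],[0,0,0],[0,0,0]]' --delta_rot '[[0,0,-0.177],[0,0,-0.177],[0,0,0],[0,0,0]]' --grip '[87,87,87,87]'

```text
time_s: 4.25
tcp_pos: [0.4744, 0.3403, 0.2226]
ee_rot: [[-0.053, -0.999, -0.0], [-0.999, 0.053, 0.0], [-0.0, 0.0, -1.0]]
wrist_force: [-0.2, -0.0, 1.0]
gripper_width: 0.999
gripper_force: 0.0
```

```bash
cat >> h.py <<'E'
def wrist():
    s=sense();c=capture('wrist');T=np.eye(4);T[:3,:3]=s['ee_rot'];T[:3,3]=s['tcp_pos']
    c['world_to_cam']=np.linalg.inv(T@np.array(c['mount']));return s,c
E
python3 - <<'E'
from h import *
s,c=wrist();save(c['img'],'w1.png')
print(s['time_s'],s['tcp_pos'],s['ee_rot'],s['joints'],s['wrist_force'],s['gripper_width'])
for r in landmark_of('wrist','grip'): print(r['score'],r['point'],at(c,r['point'],.064))
m=silhouettes('wrist','straightedge')[0]['mask'].astype(float)
print(fit([(c,m)],EDGE,[.479,.343,1.52]))
c2=capture('top');m2=max(silhouettes('top','straightedge'),key=lambda r:-r['point'][0])['mask'].astype(float);print(m2.sum())
E
```

```text
4.25 [0.47436259 0.34027617 0.22256338] [[-5.25378577e-02 -9.98618933e-01 -3.20255901e-05]
 [-9.98618933e-01  5.25378569e-02  2.47750255e-05]
 [-2.30582536e-05  3.32829874e-05 -9.99999999e-01]] [ 5.15382067e+01  1.80365154e+01 -5.53997627e+00 -2.53098319e-03
 -6.64235382e+01 -5.45487784e+01] [-0.15751757 -0.00832097  1.02701451] 0.9991451380694008
0.65 [246.4, 172.4] [0.47749358 0.33775515 0.064     ]
(array([0.48004832, 0.34334056, 1.51137924]), np.float64(623.9921568627451), np.float64(5689.0))
1647.0
```

View pics/w1.png

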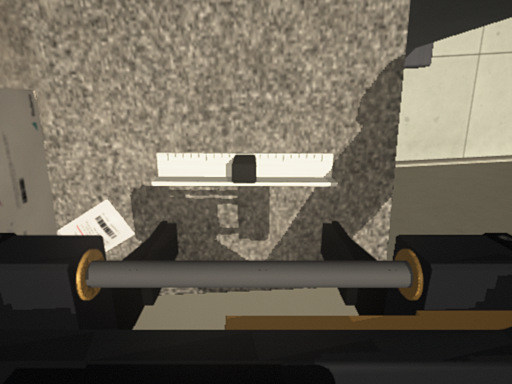

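The wrist view shows the whole straightedge, with the grip at (245,168) and the blade on the side nearer the gripper. This agrees with the fit (0.480, 0.343, 1.51 rad).

step_arm --linear '[[2,-5,50],[0,0,50],[0,0,50],[0,0,30],[0,0,14],[0,0,0],[0,0,0],[0,0,0],[0,0,0],[0,0,0]]' --delta_rot '[[0,0,0.007],[0,0,0],[0,0,0],[0,0,0],[0,0,0],[0,0,0],[0,0,0],[0,0,0],[0,0,0],[0,0,0]]' --grip '[87,87,87,87,87,87,10,10,10,10]'

```text
time_s: 5.75
tcp_pos: [0.4794, 0.3382, 0.029]
ee_rot: [[-0.057, -0.998, 0.0], [-0.998, 0.057, 0.001], [-0.001, -0.0, -1.0]]
wrist_force: [0.7, -0.4, -0.2]
gripper_width: 0.63
gripper_force: 0.0
```

step_arm --linear '[[0,0,0],[0,0,0],[0,0,0],[0,0,0],[0,0,0],[0,0,0]]' --delta_rot '[[0,0,0],[0,0,0],[0,0,0],[0,0,0],[0,0,0],[0,0,0]]' --grip '[10,10,10,10,10,10]'

```text
time_s: 6.5
tcp_pos: [0.4794, 0.3381, 0.0285]
ee_rot: [[-0.057, -0.998, 0.0], [-0.998, 0.057, 0.0], [-0.0, -0.0, -1.0]]
wrist_force: [1.3, 0.2, -0.8]
gripper_width: 0.319
gripper_force: 30.0
```

step_arm --linear '[[0,0,-15],[0,0,-30],[0,0,-35],[0,0,-30],[0,0,0],[0,0,0],[0,0,0],[0,0,0],[0,0,0],[0,0,0]]' --delta_rot '[[0,0,0],[0,0,0],[0,0,0],[0,0,0.07],[0,0,0.14],[0,0,0.14],[0,0,0.14],[0,0,0.14],[0,0,0.14],[0,0,0.14]]' --grip '[10,10,10,10,10,10,10,10,10,10]'

```text
time_s: 7.75
tcp_pos: [0.4788, 0.3377, 0.1391]
ee_rot: [[-0.826, -0.564, -0.001], [-0.564, 0.826, -0.0], [0.001, 0.0, -1.0]]
wrist_force: [0.3, -0.8, -2.7]
gripper_width: 0.315
gripper_force: 30.0
```

step_arm --linear '[[0,0,0],[0,0,0],[0,0,0],[6,-25,0],[10,-40,0],[10,-40,0],[10,-40,0],[10,-40,0],[10,-40,0],[10,-40,0]]' --delta_rot '[[0,0,0.14],[0,0,0.14],[0,0,0.084],[0,0,0],[0,0,0],[0,0,0],[0,0,0],[0,0,0],[0,0,0],[0,0,0]]' --grip '[10,10,10,10,10,10,10,10,10,10]'

```text
time_s: 9.0
tcp_pos: [0.477, 0.0626, 0.139]
ee_rot: [[-0.971, -0.238, -0.0], [-0.238, 0.971, 0.0], [0.0, 0.0, -1.0]]
wrist_force: [1.3, 0.4, -2.9]
gripper_width: 0.32
gripper_force: 30.0
```

step_arm --linear '[[10,-40,0],[10,-40,0],[10,-25,0],[0,-12,0],[0,0,0],[0,0,0]]' --delta_rot '[[0,0,0],[0,0,0],[0,0,0],[0,0,0],[0,0,0],[0,0,0]]' --grip '[10,10,10,10,10,10]'

```text
time_s: 9.75
tcp_pos: [0.4768, -0.0554, 0.1387]
ee_rot: [[-0.971, -0.238, 0.0], [-0.238, 0.971, 0.0], [-0.0, 0.0, -1.0]]
wrist_force: [1.0, 0.1, -2.5]
gripper_width: 0.315
gripper_force: 30.0
```

Run:
```python
from h import *
s,c=wrist();save(c['img'],'w2.png')
print(s['time_s'],s['tcp_pos'],s['ee_rot'],s['wrist_force'],s['moment'])
a=np.arctan2(-s['ee_rot'][1,0],-s['ee_rot'][0,0]);print('yaw',a)
for l,z in (('bottle_1',.006),('stop_rail',.006),('grip',s['tcp_pos'][2]+.0355)):
    for r in landmark_of('wrist',l): print(l,round(r['score'],2),np.round(r['point']),np.round(at(c,r['point'],z),4))
q=[r for r in silhouettes('wrist','stop_rail')];print([(r['score'],r['point'],r['mask'].sum()) for r in q])
print('rail w',fit([(c,q[0]['mask'].astype(float))],RAIL,[.61,-.02,.24],.006))
q=silhouettes('wrist','straightedge');print([(r['score'],r['point'],r['mask'].sum()) for r in q])
e=s['tcp_pos']+np.array([np.cos(a),np.sin(a),0])*.005
print('edge exp',e,a,'fit',fit([(c,q[0]['mask'].astype(float))],EDGE,[e[0],e[1],a],s['tcp_pos'][2]-.0285))
ct=capture('top');st=min(silhouettes('top','stop_rail'),key=lambda r:abs(r['point'][0]-267))
print('rail top',fit([(ct,st['mask'].astype(float))],RAIL,[.61,-.02,.24],.006))
```

```text
9.75 [ 0.47676708 -0.05536194  0.13865426] [[-9.71229403e-01 -2.38145815e-01  1.30208989e-04]
 [-2.38145790e-01  9.71229401e-01  1.84925595e-04]
 [-1.70502055e-04  1.48596453e-04 -9.99999974e-01]] [ 1.03441336  0.13798272 -2.49843957] [-0.01669561  0.03543888  0.02941675]
yaw 0.2404562693674694
bottle_1 0.89 [194.  59.] [ 0.3771 -0.1319  0.006 ]
bottle_1 0.78 [307.  84.] [ 0.373  -0.0246  0.006 ]
stop_rail 0.74 [250. 297.] [ 0.6133 -0.0207  0.006 ]
grip 0.89 [251. 268.] [ 0.4753 -0.0546  0.1742]
[(0.97, [248.6, 310.8], np.int64(1262))]
rail w (array([ 0.94768982, -0.41867018,  0.86075923]), np.float64(1262.0), np.float64(1262.0))
[(0.6, [249.6, 223.1], np.int64(12259))]
edge exp [ 0.48162323 -0.05417121  0.13865426] 0.2404562693674694 fit (array([ 0.48140364, -0.05449243,  0.24158751]), np.float64(16843.73725490196), np.float64(12259.0))Traceback (most recent call last):
  File "<stdin>", line 12, in <module>
ValueError: min() iterable argument is empty
```

View pics/w2.png

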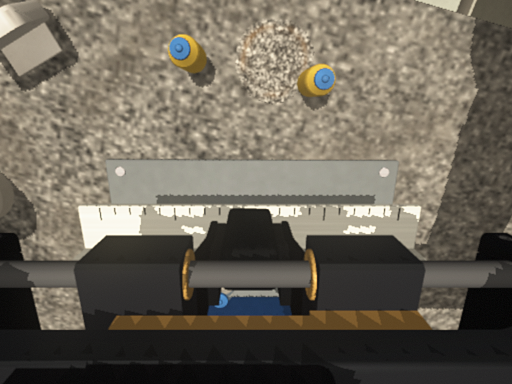

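The view shows the plate's front edge from (107,160) to (396,160), parallel to the ruler's rear edge at row 206. The yellow bottles are well clear behind. I'll fit the plate edge line to get the plate's yaw and position.

Run:
```python
from h import *
s,c=wrist();g=cv2.GaussianBlur(c['img'],(0,0),1).astype(float)
T=c['world_to_cam']
# plate pixels are smooth greenish grey: local std small
col=c['img'][180,150:350].astype(float).mean(0)
m=(np.abs(g-col).max(2)<28).astype(np.uint8)
m=cv2.morphologyEx(m,cv2.MORPH_OPEN,np.ones((9,9),np.uint8))
n,lab,st,_=cv2.connectedComponentsWithStats(m);k=lab[180,250];print(st[k])
pl=lab==k
xs=np.arange(125,380);top=np.array([np.argmax(pl[:,x]) for x in xs]);
p=np.polyfit(xs,top,1);r=top-np.polyval(p,xs);ok=abs(r)<1.5;p=np.polyfit(xs[ok],top[ok],1);print(p,ok.mean())
y0=lambda x:(x,np.polyval(p,x)-.5)
L,R=st[k][0],st[k][0]+st[k][2]
A,B=at(c,y0(L),.006),at(c,y0(R),.006);d=A-B
print(A,B,np.hypot(*d[:2]),'yaw', np.arctan2(d[1],d[0])-np.pi/2, np.arctan2(-d[1],-d[0])-np.pi/2,'mid',(A+B)/2)
ct=capture('top')
print(len(silhouettes('top','stop_rail')),sense()['tcp_pos'],[np.round(at(ct,r['point'],.006),4)[:2] for r in landmark_of('top','bottle_1')])
save(np.hstack([ct['img'][110:260,170:400]]),'t3.png')
```

```text
[  106   147   296    58 10755]
[-2.67084698e-16  1.60000000e+02] 0.4666666666666667
[ 0.49004961 -0.20094168  0.006     ] [0.41877973 0.08932747 0.006     ] 0.29889056625010896 yaw -2.900825160991706 0.24076749259808738 mid [ 0.45441467 -0.0558071   0.006     ]
0 [ 0.47672002 -0.05571346  0.13849823] [array([ 0.3709, -0.0194]), array([ 0.3721, -0.1329])]
```

step_arm --linear '[[0,0,25],[0,0,30],[0,0,25],[0,0,14],[0,0,5],[0,0,3],[0,0,0],[0,0,0]]' --delta_rot '[[0,0,0],[0,0,0],[0,0,0],[0,0,0],[0,0,0],[0,0,0],[0,0,0],[0,0,0]]' --grip '[10,10,10,10,10,10,10,10]'

```text
time_s: 11.35
tcp_pos: [0.4772, -0.0557, 0.0372]
ee_rot: [[-0.971, -0.238, 0.001], [-0.238, 0.971, 0.0], [-0.001, -0.0, -1.0]]
wrist_force: [-0.4, -0.2, -2.9]
gripper_width: 0.32
gripper_force: 30.0
```

Run:
```python
from h import *
s=sense();print(s['time_s'],s['tcp_pos'],s['wrist_force'],s['moment'])
c=capture('scene')
save(cv2.resize(c['img'][150:300,180:380],None,fx=4,fy=4,interpolation=2),'s4.png')
print([np.round(at(c,r['point'],.006),4)[:2] for r in landmark_of('scene','bottle_1')])
```

```text
11.35 [ 0.47720403 -0.05573109  0.0371741 ] [-0.35950348 -0.15977615 -2.88316482] [0.0285862  0.05569998 0.00627582]
[array([ 0.3698, -0.1393]), array([ 0.3639, -0.0285]), array([0.554 , 0.0489]), array([ 0.5261, -0.0113]), array([ 0.5534, -0.1099])]
```

View pics/s4.png

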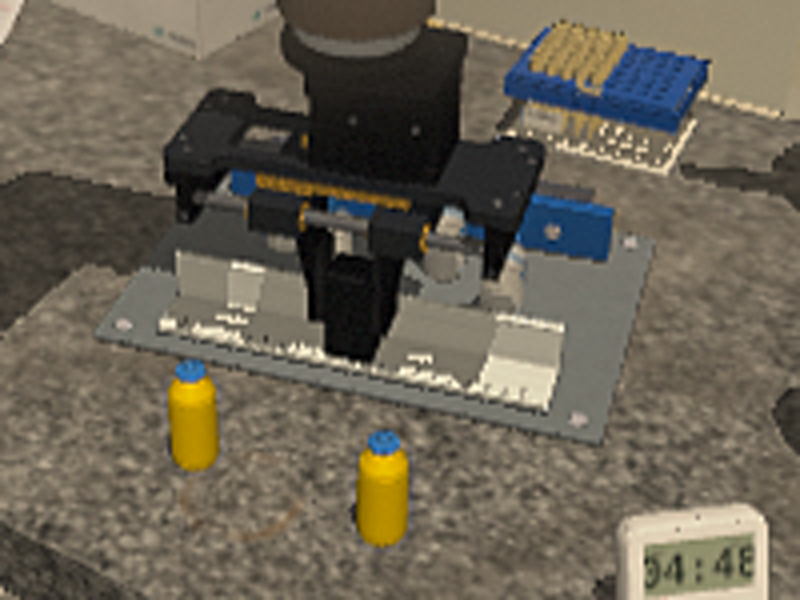

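The edge is hovering level on the plate behind all four bottles, which stand upright. Now the push.

step_arm --linear '[[-3,0,0],[-5,0,0],[-5,0,0],[-6,0,0],[-6,0,0],[-6,0,0],[-6,0,0],[-6,0,0],[-5,0,0],[-4,0,0]]' --delta_rot '[[0,0,0],[0,0,0],[0,0,0],[0,0,0],[0,0,0],[0,0,0],[0,0,0],[0,0,0],[0,0,0],[0,0,0]]' --grip '[10,10,10,10,10,10,10,10,10,10]'

```text
time_s: 12.7
tcp_pos: [0.5275, -0.0434, 0.0365]
ee_rot: [[-0.971, -0.237, -0.0], [-0.237, 0.971, 0.0], [0.0, 0.0, -1.0]]
wrist_force: [-0.2, 0.6, -2.7]
gripper_width: 0.321
gripper_force: 30.0
```

step_arm --linear '[[-4,0,0],[-4,0,0],[-4,0,0],[-4,0,0],[-4,0,0],[-3,0,0],[-2,0,0],[0,0,0],[0,0,0]]' --delta_rot '[[0,0,0],[0,0,0],[0,0,0],[0,0,0],[0,0,0],[0,0,0],[0,0,0],[0,0,0],[0,0,0]]' --grip '[10,10,10,10,10,10,10,10,10]'

```text
time_s: 13.82
tcp_pos: [0.5518, -0.0375, 0.0367]
ee_rot: [[-0.971, -0.238, 0.001], [-0.238, 0.971, 0.0], [-0.001, -0.0, -1.0]]
wrist_force: [-0.1, 0.1, -1.6]
gripper_width: 0.319
gripper_force: 30.0
```

Run:
```python
from h import *
s=sense();print(s['time_s'],s['tcp_pos'],s['wrist_force'],s['moment'])
c=capture('scene')
save(cv2.resize(c['img'][150:270,200:360],None,fx=5,fy=5,interpolation=2),'s5.png')
```

```text
13.825 [ 0.55182651 -0.03746123  0.03665719] [-0.11010556  0.12436455 -1.60970372] [-0.04332213  0.06987793  0.02984317]
```

View pics/s5.png

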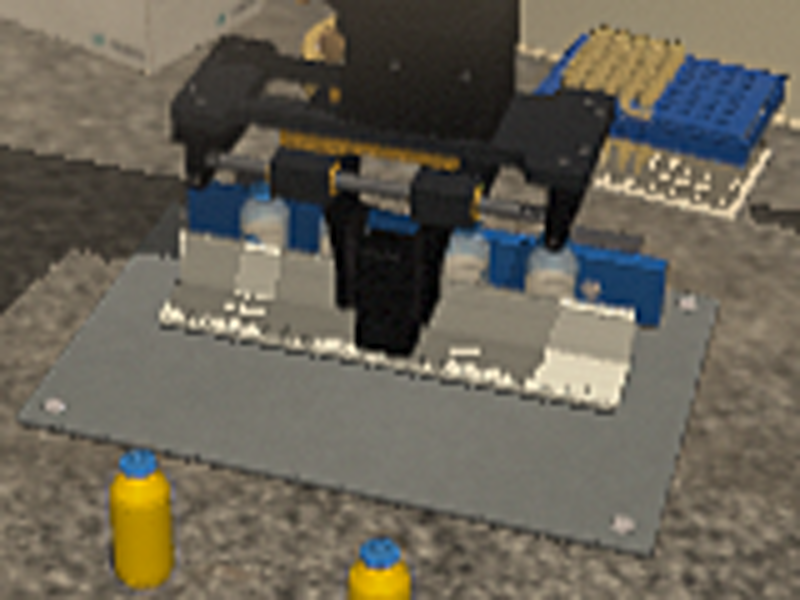

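All bottles upright between edge and rail, with roughly 13 mm to go. I'll creep forward and watch the force.

step_arm --linear '[[-2,0,0],[-2,0,0],[-2,0,0],[-1,0,0],[0,0,0]]' --delta_rot '[[0,0,0],[0,0,0],[0,0,0],[0,0,0],[0,0,0]]' --grip '[10,10,10,10,10]'

```text
time_s: 14.5
tcp_pos: [0.5585, -0.0358, 0.0365]
ee_rot: [[-0.971, -0.238, 0.0], [-0.238, 0.971, 0.0], [-0.0, -0.0, -1.0]]
wrist_force: [-0.1, 1.0, -3.0]
gripper_width: 0.319
gripper_force: 30.0
```

step_arm --linear '[[-1,0,0],[-1,0,0],[0,0,0]]' --delta_rot '[[0,0,0],[0,0,0],[0,0,0]]' --grip '[10,10,10]'

```text
time_s: 14.88
tcp_pos: [0.5606, -0.0353, 0.0365]
ee_rot: [[-0.971, -0.238, 0.0], [-0.238, 0.971, 0.0], [-0.0, -0.0, -1.0]]
wrist_force: [-0.9, -0.3, -2.8]
gripper_width: 0.32
gripper_force: 30.0
```

step_arm --linear '[[-0.4,0,0],[0,0,0]]' --delta_rot '[[0,0,0],[0,0,0]]' --grip '[10,10]'

```text
time_s: 15.12
tcp_pos: [0.5606, -0.0353, 0.0366]
ee_rot: [[-0.971, -0.238, -0.0], [-0.238, 0.971, -0.0], [0.0, -0.0, -1.0]]
wrist_force: [-1.5, 0.5, -1.9]
gripper_width: 0.319
gripper_force: 30.0
```

Run:
```python
from h import *
for cam in('top','scene'):
    c=capture(cam)
    R=np.array([.610,-.0185]);a=.2405;M=np.array([[np.cos(a),np.sin(a)],[-np.sin(a),np.cos(a)]])
    for r in landmark_of(cam,'bottle_1'):
        p=at(c,r['point'],.006)[:2]
        if p[0]>.45: print(cam,round(r['score'],2),np.round(M@(p-R),4))
s=sense();print(s['wrist_force'],M@(s['tcp_pos'][:2]-R))
```

```text
scene 0.66 [-0.02   -0.0756]
scene 0.57 [-0.017  -0.0364]
scene 0.57 [-0.1217 -0.2795]
scene 0.55 [-0.0156  0.0685]
[-0.31354609  0.39801924 -2.48080386] [-0.05196873 -0.004551  ]
```

step_arm --linear '[[-0.4,0,0],[-0.4,0,0],[0,0,0]]' --delta_rot '[[0,0,0],[0,0,0],[0,0,0]]' --grip '[10,10,10]'

```text
time_s: 15.7
tcp_pos: [0.5616, -0.0351, 0.0365]
ee_rot: [[-0.971, -0.238, 0.0], [-0.238, 0.971, 0.0], [-0.0, -0.0, -1.0]]
wrist_force: [-1.1, -0.1, -2.1]
gripper_width: 0.324
gripper_force: 30.0
```

step_arm --linear '[[-0.4,0,0],[0,0,0],[0,0,0]]' --delta_rot '[[0,0,0],[0,0,0],[0,0,0]]' --grip '[10,10,10]'

```text
time_s: 16.08
tcp_pos: [0.5619, -0.035, 0.0366]
ee_rot: [[-0.971, -0.238, 0.0], [-0.238, 0.971, 0.0], [-0.0, -0.0, -1.0]]
wrist_force: [-0.3, -0.1, -1.6]
gripper_width: 0.318
gripper_force: 30.0
```

step_arm --linear '[[-0.4,0,0],[0,0,0],[0,0,0]]' --delta_rot '[[0,0,0],[0,0,0],[0,0,0]]' --grip '[10,10,10]'

```text
time_s: 16.45
tcp_pos: [0.5623, -0.0349, 0.0365]
ee_rot: [[-0.971, -0.238, 0.0], [-0.238, 0.971, 0.0], [-0.0, 0.0, -1.0]]
wrist_force: [-0.3, -0.2, -2.6]
gripper_width: 0.321
gripper_force: 30.0
```

step_arm --linear '[[-0.4,0,0],[0,0,0],[0,0,0]]' --delta_rot '[[0,0,0],[0,0,0],[0,0,0]]' --grip '[10,10,10]'

```text
time_s: 16.82
tcp_pos: [0.5627, -0.0348, 0.0366]
ee_rot: [[-0.971, -0.237, 0.0], [-0.237, 0.971, 0.0], [-0.0, 0.0, -1.0]]
wrist_force: [-1.4, 0.2, -2.5]
gripper_width: 0.317
gripper_force: 30.0
```

step_arm --linear '[[-0.4,0,0],[0,0,0],[0,0,0]]' --delta_rot '[[0,0,0],[0,0,0],[0,0,0]]' --grip '[10,10,10]'

```text
time_s: 17.2
tcp_pos: [0.5631, -0.0347, 0.0365]
ee_rot: [[-0.971, -0.237, 0.0], [-0.237, 0.971, 0.0], [-0.0, 0.0, -1.0]]
wrist_force: [-0.8, 0.2, -2.3]
gripper_width: 0.321
gripper_force: 30.0
```

step_arm --linear '[[-0.4,0,0],[0,0,0],[0,0,0]]' --delta_rot '[[0,0,0],[0,0,0],[0,0,0]]' --grip '[10,10,10]'

```text
time_s: 17.58
tcp_pos: [0.5635, -0.0346, 0.0366]
ee_rot: [[-0.971, -0.238, 0.0], [-0.238, 0.971, 0.0], [-0.0, -0.0, -1.0]]
wrist_force: [0.1, -0.1, -2.1]
gripper_width: 0.322
gripper_force: 30.0
```

step_arm --linear '[[-0.4,0,0],[0,0,0],[0,0,0]]' --delta_rot '[[0,0,0],[0,0,0],[0,0,0]]' --grip '[10,10,10]'

```text
time_s: 17.95
tcp_pos: [0.5637, -0.0345, 0.0366]
ee_rot: [[-0.971, -0.237, -0.0], [-0.237, 0.971, -0.0], [0.0, 0.0, -1.0]]
wrist_force: [-0.8, -0.3, -2.4]
gripper_width: 0.319
gripper_force: 30.0
```

step_arm --linear '[[-0.4,0,0],[0,0,0],[0,0,0]]' --delta_rot '[[0,0,0],[0,0,0],[0,0,0]]' --grip '[10,10,10]'

```text
time_s: 18.32
tcp_pos: [0.5638, -0.0345, 0.0365]
ee_rot: [[-0.971, -0.237, -0.001], [-0.237, 0.971, -0.0], [0.001, 0.0, -1.0]]
wrist_force: [-2.9, -0.7, -0.5]
gripper_width: 0.318
gripper_force: 30.0
```

step_arm --linear '[[-0.2,0,0],[0,0,0]]' --delta_rot '[[0,0,0],[0,0,0]]' --grip '[10,10]'

```text
time_s: 18.58
tcp_pos: [0.5639, -0.0345, 0.0365]
ee_rot: [[-0.971, -0.237, -0.001], [-0.237, 0.971, -0.0], [0.001, 0.0, -1.0]]
wrist_force: [-4.0, -0.4, -0.8]
gripper_width: 0.314
gripper_force: 30.0
```

Run:
```python
from h import *
F=[];M=[]
for i in range(3):
    c=capture('scene');s=sense();F.append(s['wrist_force']);M.append(s['moment'])
print(np.round(F,2),np.round(np.mean(M,0),3),s['tcp_pos'],s['time_s'])
save(cv2.resize(c['img'][160:260,200:360],None,fx=5,fy=5,interpolation=2),'s6.png')
```

```text
[[-3.35 -0.31 -0.6 ]
 [-3.68 -1.56 -0.02]
 [-3.76  0.23 -0.58]] [-0.218  1.066 -0.127] [ 0.56388728 -0.03450634  0.03644157] 18.725
```

View pics/s6.png

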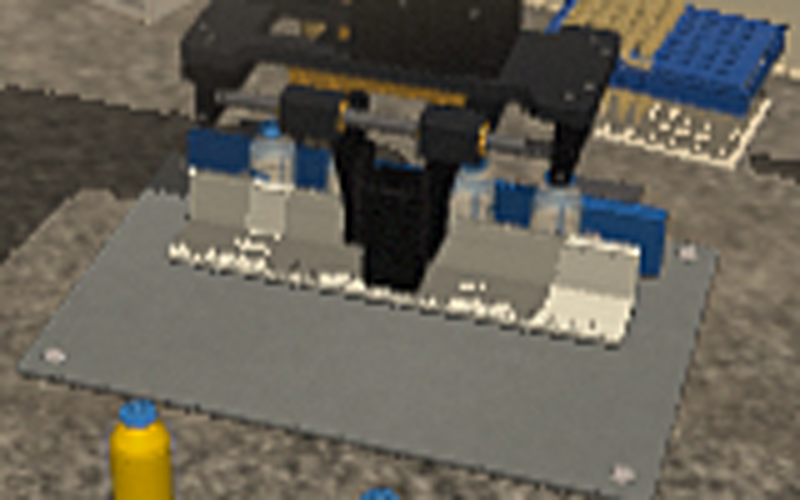

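Contact is made at about 3.7 N, but there is roughly 2 N of upward force, so the edge is rubbing down. I'll lift it slightly.

step_arm --linear '[[0,0,-0.4],[0,0,0]]' --delta_rot '[[0,0,0],[0,0,0]]' --grip '[10,10]'

```text
time_s: 18.98
tcp_pos: [0.5639, -0.0345, 0.0366]
ee_rot: [[-0.971, -0.237, -0.001], [-0.237, 0.971, -0.0], [0.001, 0.0, -1.0]]
wrist_force: [-2.9, -0.3, -2.6]
gripper_width: 0.316
gripper_force: 30.0
```

```bash
cat > f.py <<'E'
from h import *
F=[];M=[]
for i in range(3):
    capture('scene');s=sense();F.append(s['wrist_force']);M.append(s['moment'])
a=.2405;f=np.mean(F,0)
print('push',-(f[0]*np.cos(a)+f[1]*np.sin(a)),'lat',-f[0]*np.sin(a)+f[1]*np.cos(a),'fz',f[2],np.round(np.mean(M,0),3),np.round(s['tcp_pos'],4),s['time_s'])
E
python3 f.py
```

```text
push 3.055273577763456 lat -0.6066586279823294 fz -2.6375780143524543 [-0.266  1.026 -0.115] [ 0.5639 -0.0345  0.0366] 19.125
```

step_arm --linear '[[-0.3,0,0],[0,0,0]]' --delta_rot '[[0,0,0],[0,0,0]]' --grip '[10,10]'

```text
time_s: 19.38
tcp_pos: [0.5639, -0.0345, 0.0366]
ee_rot: [[-0.971, -0.237, -0.002], [-0.237, 0.971, -0.0], [0.002, 0.0, -1.0]]
wrist_force: [-3.6, -1.1, -3.5]
gripper_width: 0.321
gripper_force: 30.0
```

```bash
python3 f.py
```

```text
push 5.042380364695834 lat -0.10893156788496494 fz -3.9483903535663827 [-0.361  1.387 -0.112] [ 0.564  -0.0345  0.0366] 19.525
```

step_arm --linear '[[-0.3,0,0.15],[0,0,0]]' --delta_rot '[[0,0,0],[0,0,0]]' --grip '[10,10]'

```text
time_s: 19.77
tcp_pos: [0.564, -0.0344, 0.0366]
ee_rot: [[-0.971, -0.237, -0.002], [-0.237, 0.971, -0.0], [0.002, 0.0, -1.0]]
wrist_force: [-4.9, -1.0, -2.9]
gripper_width: 0.319
gripper_force: 30.0
```

```bash
python3 f.py
```

```text
push 5.834052295588792 lat 0.48980425625631274 fz -2.0419191803982475 [-0.413  1.697 -0.126] [ 0.564  -0.0345  0.0366] 19.925
```

step_arm --linear '[[-0.3,0,0],[0,0,0],[0,0,0]]' --delta_rot '[[0,0,0],[0,0,0],[0,0,0]]' --grip '[10,10,10]'

```text
time_s: 20.3
tcp_pos: [0.564, -0.0345, 0.0366]
ee_rot: [[-0.971, -0.237, -0.003], [-0.237, 0.971, -0.0], [0.003, 0.0, -1.0]]
wrist_force: [-5.8, -1.0, -1.4]
gripper_width: 0.318
gripper_force: 30.0
```

```bash
python3 f.py
```

```text
push 5.933397653355103 lat 0.3531930147373519 fz -2.0584196388329064 [-0.452  1.855 -0.14 ] [ 0.5641 -0.0345  0.0366] 20.45
```

step_arm --linear '[[-0.3,0,0],[0,0,0],[0,0,0]]' --delta_rot '[[0,0,0],[0,0,0],[0,0,0]]' --grip '[10,10,10]'

```text
time_s: 20.82
tcp_pos: [0.5641, -0.0345, 0.0366]
ee_rot: [[-0.971, -0.237, -0.003], [-0.237, 0.971, -0.001], [0.003, 0.0, -1.0]]
wrist_force: [-6.6, -1.6, -0.5]
gripper_width: 0.319
gripper_force: 30.0
```

```bash
python3 f.py
```

```text
push 6.941877230945906 lat 0.6467835927620619 fz -1.2408123866859408 [-0.469  1.957 -0.138] [ 0.5641 -0.0345  0.0366] 20.975
```

step_arm --linear '[[-0.3,0,-0.25],[0,0,0],[0,0,0]]' --delta_rot '[[0,0,0],[0,0,0],[0,0,0]]' --grip '[10,10,10]'

```text
time_s: 21.35
tcp_pos: [0.5642, -0.0345, 0.0367]
ee_rot: [[-0.971, -0.237, -0.004], [-0.237, 0.971, -0.001], [0.004, 0.0, -1.0]]
wrist_force: [-6.3, -1.7, -2.8]
gripper_width: 0.314
gripper_force: 30.0
```

```bash
python3 f.py
```

```text
push 6.257374259572289 lat 0.5402110340306553 fz -2.5163911461024884 [-0.462  1.972 -0.084] [ 0.5641 -0.0345  0.0366] 21.5
```

step_arm --linear '[[-0.3,0,0],[0,0,0],[0,0,0],[0,0,0]]' --delta_rot '[[0,0,0],[0,0,0],[0,0,0],[0,0,0]]' --grip '[10,10,10,10]'

```text
time_s: 22.0
tcp_pos: [0.5642, -0.0344, 0.0367]
ee_rot: [[-0.971, -0.237, -0.004], [-0.237, 0.971, -0.001], [0.004, 0.0, -1.0]]
wrist_force: [-7.0, -1.3, -0.8]
gripper_width: 0.319
gripper_force: 30.0
```

```bash
python3 f.py
python3 - <<'E'
from h import *
c=capture('scene');a=.2405;M=np.array([[np.cos(a),np.sin(a)],[-np.sin(a),np.cos(a)]])
for r in landmark_of('scene','bottle_1'): print(np.round(M@(at(c,r['point'],.006)[:2]-[.610,-.0185]),4))
E
```

```text
push 7.02250153620189 lat -0.22109850628384375 fz -1.2694573578744928 [-0.51   2.105 -0.115] [ 0.5641 -0.0345  0.0367] 22.15
[-0.2623 -0.0612]
[-0.2468  0.0545]
[-0.0116 -0.0332]
[ 0.0025 -0.0725]
```

step_arm --linear '[[-0.3,0,-0.2],[0,0,0],[0,0,0],[0,0,0],[0,0,0]]' --delta_rot '[[0,0,0],[0,0,0],[0,0,0],[0,0,0],[0,0,0]]' --grip '[10,10,10,10,10]'

```text
time_s: 22.88
tcp_pos: [0.5642, -0.0345, 0.0367]
ee_rot: [[-0.972, -0.237, -0.005], [-0.237, 0.972, -0.001], [0.005, 0.0, -1.0]]
wrist_force: [-8.0, -1.2, -2.0]
gripper_width: 0.322
gripper_force: 30.0
```

```bash
python3 f.py
```

```text
push 7.346267689998092 lat 0.1780872289204929 fz -1.972597455073041 [-0.527  2.185 -0.093] [ 0.5642 -0.0345  0.0367] 23.025
```

The row has been pressed at about 7 N for over half a second. Now retreating.

step_arm --linear '[[0.6,0,0],[0.6,0,0],[0.6,0,0],[1,0,0],[2,0,0],[4,0,0],[6,0,0],[6,0,0],[6,0,0],[3,0,0]]' --delta_rot '[[0,0,0],[0,0,0],[0,0,0],[0,0,0],[0,0,0],[0,0,0],[0,0,0],[0,0,0],[0,0,0],[0,0,0]]' --grip '[10,10,10,10,10,10,10,10,10,10]'

```text
time_s: 24.28
tcp_pos: [0.537, -0.0411, 0.0374]
ee_rot: [[-0.971, -0.237, 0.0], [-0.237, 0.971, 0.0], [-0.0, -0.0, -1.0]]
wrist_force: [-0.2, -0.3, -2.7]
gripper_width: 0.318
gripper_force: 30.0
```

step_arm --linear '[[0,0,0],[0,0,0.8],[0,0,0.5],[0,0,0]]' --delta_rot '[[0,0,0],[0,0,0],[0,0,0],[0,0,0]]' --grip '[10,10,10,10]'

```text
time_s: 24.78
tcp_pos: [0.5375, -0.041, 0.0358]
ee_rot: [[-0.971, -0.238, -0.0], [-0.238, 0.971, -0.0], [0.0, 0.0, -1.0]]
wrist_force: [-0.1, -0.5, -1.8]
gripper_width: 0.32
gripper_force: 30.0
```

```bash
python3 f.py;python3 - <<'E'
from h import *
c=capture('scene')
save(cv2.resize(c['img'][150:260,200:360],None,fx=5,fy=5,interpolation=2),'s7.png')
E
```

```text
push -0.10519215528404338 lat 0.047623554063857064 fz -2.721991505839989 [-0.005  0.001 -0.028] [ 0.5375 -0.041   0.0359] 24.925
```

View pics/s7.png

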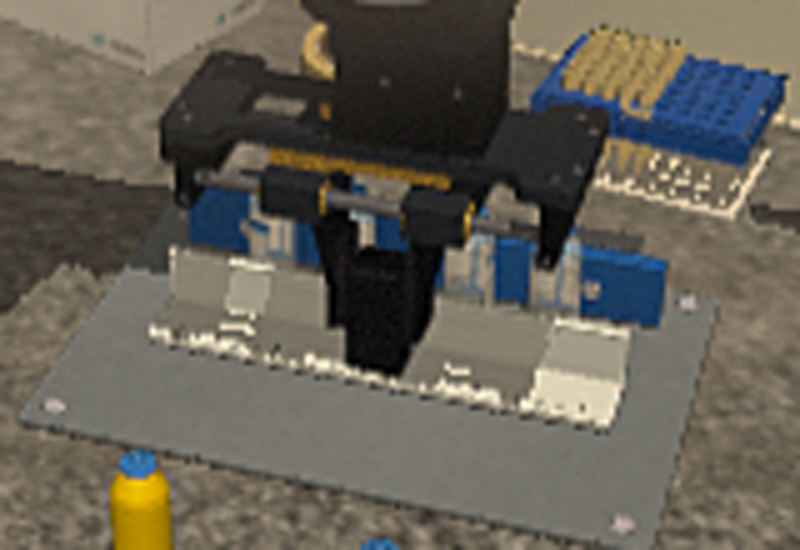

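step_arm --linear '[[0,0,0.5],[0,0,0.5],[0,0,0.4],[0,0,0]]' --delta_rot '[[0,0,0],[0,0,0],[0,0,0],[0,0,0]]' --grip '[10,10,10,10]'

```text
time_s: 25.48
tcp_pos: [0.5375, -0.041, 0.0346]
ee_rot: [[-0.971, -0.238, 0.0], [-0.238, 0.971, -0.0], [-0.0, -0.0, -1.0]]
wrist_force: [-0.0, -0.9, -3.3]
gripper_width: 0.321
gripper_force: 30.0
```

```bash
python3 f.py
```

```text
push -0.24786008853047825 lat -0.240401275433611 fz -2.3914769056822767 [-0.022 -0.007 -0.001] [ 0.5374 -0.041   0.0345] 25.625
```

Just at the surface; lower a hair more and release.

step_arm --linear '[[0,0,0.3],[0,0,0],[0,0,0],[0,0,0],[0,0,0],[0,0,0],[0,0,0]]' --delta_rot '[[0,0,0],[0,0,0],[0,0,0],[0,0,0],[0,0,0],[0,0,0],[0,0,0]]' --grip '[10,10,50,50,50,50,50]'

```text
time_s: 26.5
tcp_pos: [0.5375, -0.041, 0.0343]
ee_rot: [[-0.971, -0.238, 0.0], [-0.238, 0.971, -0.0], [-0.0, -0.0, -1.0]]
wrist_force: [0.2, -0.9, 0.5]
gripper_width: 0.573
gripper_force: 0.0
```

step_arm --linear '[[0,0,-5],[0,0,-15],[0,0,-30],[0,0,-40],[0,0,-40],[0,0,-40],[40,0,0],[50,0,0],[30,0,0],[0,0,0]]' --delta_rot '[[0,0,0],[0,0,0],[0,0,0],[0,0,0],[0,0,0],[0,0,0],[0,0,0],[0,0,0],[0,0,0],[0,0,0]]' --grip '[50,50,50,50,50,50,50,50,50,50]'

```text
time_s: 27.75
tcp_pos: [0.4192, -0.0699, 0.2057]
ee_rot: [[-0.971, -0.237, 0.002], [-0.237, 0.971, 0.001], [-0.002, 0.0, -1.0]]
wrist_force: [0.8, 0.4, -0.1]
gripper_width: 0.576
gripper_force: 0.0
```

Run:
```python
from h import *
s=sense();print(s['time_s'],s['wrist_force'],s['gripper_width'])
c=capture('scene');t=capture('top')
a=cv2.resize(c['img'][150:260,200:360],(800,550),interpolation=2)
save(a,'s8.png')
```

```text
27.75 [ 0.76185801  0.39154807 -0.13253109] 0.5764264903489577
```

View pics/s8.png

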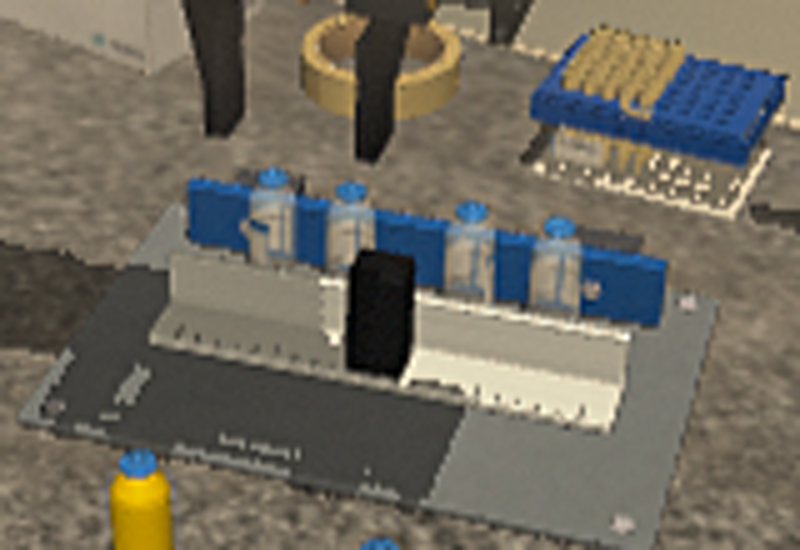

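All four bottles stand in a row along the rail (caps at (275,178), (351,190), (473,211) and (559,228)), and the straightedge lies flat with a gap. Handing in.

```bash
python3 -c "
from station import *
print(finish_job())"
```

```text
the job is handed in; nothing more can be done
None
```

The job is handed in: the four blue-capped bottles stand upright in a row against the rail after about 7 N of push, measured at the wrist and held for over half a second, and the straightedge lies flat and released about 25 mm clear of them; no verdict was returned.

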